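Load the furnace-door weight into its rocking carrier, heavy end down

TASK

Lift the square tube weight out of its wooden rest by one of its ends and feel which end is the heavy one, then lay it down flat on the open bench and let go. Take it again by the middle and lower it into the rocking carrier with its heavy end towards the tall end plate, so that the carrier settles with that end fully down. Never let the carrier tip down on its low-lip side, do not drop the weight, and leave the other things on the bench where they are.

Things in the scene. Friction and masses are not known exactly. Their poses are not given: they have to be found in the camera images.
- weight: Door weight: plain square aluminium tube, 34 x 34 mm, 170 long with a 10 mm black cap on each end; the ends look alike. A slug is boxed in at one end (which one varies): the balance point is 24 to 34 mm from mid-length, to the heavy end; 0.59 to 0.75 kg. Origin: middle of its underside; x along its length (its sign says nothing of the heavy end), z up. Starts in the wooden rest.
- rest: Light wooden block fixed to the bench, 84 mm along x, 100 along y, 78 high, with a 42 mm wide groove along x, its floor 36 mm above the bench. The weight lies along the groove, its top 8 mm below the walls' tops, so only the 43 mm at each end of it that stick out can be gripped there. Origin under the block's centre.
- stand: The carrier's grey stand, fixed: base plate 150 x 90 mm, 12 thick, and a central post with the carrier's pivot 60 mm above the bench. Origin under its centre; x along the carrier towards its tall end plate.
- carrier_seat (a point): Middle of the rocking carrier's seat, where the middle of the weight's underside comes to lie: 8 mm above the pivot, 68 above the bench when level. The carrier is a steel see-saw 194 mm long, pivoted across its middle, 26 mm wide with a saddle at each end, 50 to 95 mm from the middle; between the saddles it is open, for holding the weight by its middle. x to the tall-plate end, z up.
- plate_top (a point): Middle of the top edge of the carrier's tall end plate (52 mm wide, 60 mm above the seat), 94 mm from the middle of the carrier. Plate and lip are 182 mm apart inside; the saddles' side walls stand 42 mm apart inside and 14 mm above the seat.
- lip_top (a point): Middle of the top edge of the low lip at the carrier's other end, 12 mm above the seat, 94 mm from the middle.
- carrier (a joint): Tilt of the rocking carrier in rad: 0 level, positive with the tall-plate end down; stops at +0.30 and -0.30. Light friction (0.04 N m): empty, it stays where it is. Near level at the start (-0.05 to 0.12).
- screwdriver: Bystander: a screwdriver lying loose, about 200 long (mm).
- paperweight: Bystander: a round green glass paperweight, 68 across and 54 high, origin under its centre (mm).
- paddle: Bystander: a flat wooden paddle, 220 long, 75 wide blade, 14 thick, origin under its middle (mm).
- handle: Bystander: a loose wooden handle with a short brass end, 160 long, 28 wide, 26 high (mm).
- pot: Bystander: an open steel pot, 72 across and 70 high, origin under its centre (mm).

How it is judged:
By the outcome, as a careful person would: the job done as asked, in the order asked, and still so for the second after the job is handed in, with the robot touching nothing.
It also fails if it takes over 58 s, if anything falls off the work surface, if the arm or the gripper's body presses on something with over 40 N, if the wrist force passes 120 N, or if a joint passes its speed limit or range.

ROBOT

A 6-joint arm with a two-finger parallel gripper is mounted at the origin on the work surface. World frame = base frame: x ahead of the robot, y to its left, z up, the work surface at z = 0. Lengths are in mm, angles in rad, forces in N, time in s.
With the tool pointing down it reaches from about 350 to 975 mm from the base axis. Payload 7.1 kg.
Tool frame: the origin (TCP) lies midway between the tips of the shut fingers; the grasp point (between the pads) lies 19 mm behind it (ctrl.grip_depth is the distance from the TCP to the grasp point, in mm); z points along the fingers, y is the line along which they close (so a half turn about z gives the same grasp; the last joint's range is limited). The gripper opens to 88 mm and grips with 3 to 60 N. Pads are 20 mm wide; open, the fingers measure 115 mm over their backs; the gripper's body (75 mm by 178 mm) begins 61 mm behind the grasp point.
Start: joints at [1.291, 0.423, 1.63, -0, 1.089, -0.019], TCP at [161.127, 603.857, 222.675] pointing down, gripper open.
Joint ranges: [-3, 3], [-0.9, 2.11], [0.09, 2.58], [-1.31, 4.45], [0.11, 2.69], [-2.54, 2.54]. Speed limits (rad/s): [2.39, 2.39, 3.01, 3.14, 3.14, 3.14].

INTERFACE

Orientations are given as a rotation vector (axis times angle).
In Python, from workcell import ctrl, cams gives the robot as it stands.
- The arm moves only by the tool move_arm, never from a script. Its argument "steps" is a list of rows, each a list of 3 entries, a list of its own where there are three numbers: the shift along the tool's x, y, z in units of 25 mm (1.0 is 25 mm), then the turn about the tool's z in units of 5 degrees (1.0 is 5 degrees), then the closure, from 0 (fully open) to 1 (shut). A call has 1 to 20 rows; each row shifts and turns the commanded pose from where the row before left it, along the tool's axes as they then stand; what a row does not reach is not made up. A row lasts 1/12 s, in which the tool goes at most 41.7 mm and 7.16 degrees, less where a joint would pass 70% of its speed; a pose out of reach is approached as far as the arm can. A call is refused whole if a number of a shift passes 1 or a number of a turn 1, either way. A call with a gripper value outside its range is refused whole. The fingers move at their own pace and stop on an object; the grip force is fixed at half the most. Time passes only in rows, so rows that do not move let the fingers close. It gives the time, the measured TCP pose, the force, the opening and the grip force at its end, in the units of the state.
- ctrl.get_obs(): the state, without advancing time (a new reading comes with each control period).
- cams.get_image(name): name is "side" or "top" or "wrist"; returns a dict with "image" (400x640x3 uint8, red, green, blue), "camera_matrix" (3x3 intrinsics, pixels), "xyz" and "rotation" of the camera in the world; the wrist camera has in their place "mount" (4x4, takes a point from camera to tool coordinates, whose origin is the TCP and whose axes are the flange's). Camera axes: x right, y down, z forward; pixel columns grow to the right and rows downward; lengths in mm; the calibration is good to about 2 mm. The wrist camera is an equidistant fisheye: a pixel r from the principal point sees the ray r / f radians off the axis. A picture is of the moment at which its call begins: read the wrist's pose just before it. There is no depth.
- ctrl.close_job(): hands the job in; it is judged then, once.
Trained networks look in the newest picture that a camera, given by its name, has taken for a name from the list of things; names that differ only in an ending like _2 or _b are one class to them, and where a whole thing is asked for, a point or a joint stands for the part that bears it (a point fixed in the world has none). Each returns a list of dicts, best first, with "p" (0 to 1); they miss things now and then, are a little off and sometimes report something else, mostly with a low value. They report only what shows in the picture. A call takes as long as a camera call.
- cams.boxes_of(camera, thing): "rect" ([centre column, centre row, width, height] in pixels, round what is visible of it).
- cams.cut_out(camera, thing): "pixels" (400x640 bool, what is visible of it) and "rect" ([centre column, centre row, width, height] in pixels, round what is visible of it).
The state is a dict: "t": time; "qpos": joint angles; "qvel": joint speeds; "joint_torque": joint torques, N m; "ee_pos": TCP position; "orientation": TCP orientation; "ft_force": force on the tool from outside, world axes, zero at the start; "moment": the same for the moment, N m; "width": finger opening in mm; "grasp_force": force on a finger pad.
Only numpy, scipy, OpenCV 4.12 (cv2) and the standard library are available. Lean on these libraries where they do the work, as an engineer would, in place of code of your own. Each camera call takes 0.05 s, during which the arm holds its last target. There are 200 camera calls.

## Working session

There is one attempt and no reset: what is moved stays moved. The work goes in short steps, Python scripts to look and compute and a tool call to move; the robot and the scene stay as the last step left them, time stands still between calls to the robot, and variables do not carry over. Pictures are saved under pics/ and viewed, at most 10 in all, crops included, and the job is handed in when it is done.

Besides the shell and the picture viewer there is one more tool, called as a command line: name --argument value ..., lists and objects as JSON in quotes. move_arm: Moves the arm, as the interface text tells. Its arguments: {"type":"object","properties":{"steps":{"type":"array"}},"required":["steps"]}

```bash
ls; mkdir -p pics; python3 - <<'E'
from workcell import ctrl,cams
import cv2,numpy as np
o=ctrl.get_obs();print({k:np.round(v,3).tolist() for k,v in o.items()})
a=[]
for c in("top","side"):
    d=cams.get_image(c);a.append(d["image"]);print(c,np.round(d["camera_matrix"],1).tolist(),np.round(d["xyz"],1).tolist(),np.round(d["rotation"],4).tolist())
    for t in("weight","rest","stand","carrier","plate_top","lip_top","carrier_seat","screwdriver","paperweight","paddle","handle","pot"):
        print(t,[(round(float(r["p"]),2),np.round(r["rect"]).tolist()) for r in cams.boxes_of(c,t)[:2]])
    cv2.imwrite(f"pics/{c}0.png",d["image"][:,:,::-1])
E
```

```text
pics
{'t': 0.0, 'qpos': [1.291, 0.424, 1.631, -0.0, 1.089, -0.019], 'qvel': [-0.0, 0.001, -0.0, -0.001, -0.001, -0.001], 'joint_torque': [0.001, -54.462, -27.367, 0.064, 0.023, -0.0], 'ee_pos': [160.978, 603.35, 221.899], 'orientation': [-0.408, -3.115, 0.002], 'ft_force': [-0.532, 0.691, 0.177], 'moment': [-0.063, -0.04, 0.006], 'grasp_force': 0.0, 'width': 87.519}
top [[487.3, 0.0, 325.7], [0.0, 487.3, 195.1], [0.0, 0.0, 1.0]] [325.5, 10.4, 1283.2] [-2.1343, 2.075, -0.2279]
weight [(0.62, [220.0, 244.0, 55.0, 64.0])]
rest [(0.62, [222.0, 245.0, 56.0, 45.0]), (0.62, [213.0, 146.0, 84.0, 29.0])]
stand [(0.92, [436.0, 235.0, 84.0, 51.0]), (0.44, [436.0, 154.0, 59.0, 16.0])]
carrier [(0.4, [214.0, 147.0, 87.0, 29.0])]
plate_top [(0.63, [433.0, 232.0, 82.0, 45.0])]
lip_top [(0.66, [435.0, 231.0, 76.0, 44.0])]
carrier_seat [(0.97, [434.0, 231.0, 79.0, 49.0])]
screwdriver [(0.93, [339.0, 138.0, 76.0, 9.0])]
paperweight [(0.58, [333.0, 173.0, 28.0, 22.0]), (0.17, [433.0, 231.0, 78.0, 42.0])]
paddle [(0.95, [216.0, 146.0, 84.0, 27.0]), (0.67, [434.0, 154.0, 63.0, 16.0])]
handle [(0.61, [436
[... 202 characters left out ...]
48, -1.0534]
weight [(0.67, [366.0, 308.0, 74.0, 58.0])]
rest [(0.71, [364.0, 307.0, 60.0, 66.0])]
stand [(0.89, [348.0, 138.0, 43.0, 56.0]), (0.74, [363.0, 307.0, 60.0, 66.0])]
carrier [(0.84, [349.0, 130.0, 40.0, 51.0])]
plate_top [(0.83, [349.0, 132.0, 44.0, 52.0])]
lip_top [(0.63, [349.0, 132.0, 39.0, 50.0])]
carrier_seat [(0.67, [349.0, 132.0, 41.0, 54.0])]
screwdriver [(0.79, [249.0, 198.0, 15.0, 52.0]), (0.51, [396.0, 210.0, 28.0, 31.0])]
paperweight [(0.97, [284.0, 205.0, 27.0, 22.0])]
paddle [(0.66, [227.0, 331.0, 54.0, 106.0])]
handle [(0.79, [272.0, 136.0, 24.0, 42.0]), (0.35, [397.0, 209.0, 24.0, 29.0])]
pot [(0.86, [397.0, 209.0, 24.0, 32.0]), (0.27, [347.0, 138.0, 46.0, 57.0])]
```

```bash
python3 - <<'E'
import cv2,numpy as np
t=cv2.imread("pics/top0.png");s=cv2.imread("pics/side0.png")
cv2.imwrite("pics/a.png",cv2.resize(t[110:330,160:500],(800,518),interpolation=cv2.INTER_CUBIC))
R=lambda im,x,y:cv2.resize(im[y:y+80,x:x+100],(400,300)[::1] if 0 else (400,320),interpolation=cv2.INTER_CUBIC)[:300]
cv2.imwrite("pics/b.png",np.vstack([np.hstack([R(t,170,205),R(t,385,195)]),np.hstack([R(s,315,270),R(s,300,95)])]))
E
```

```text
(no output)
```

View pics/a.png

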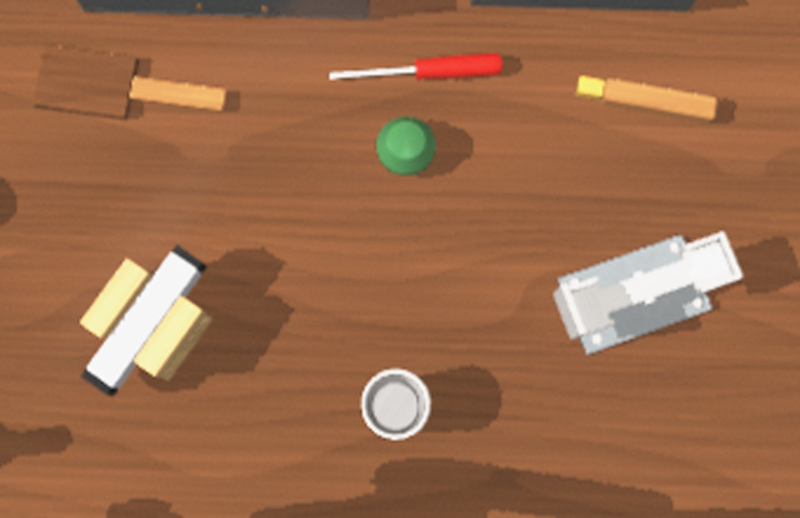

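View pics/b.png

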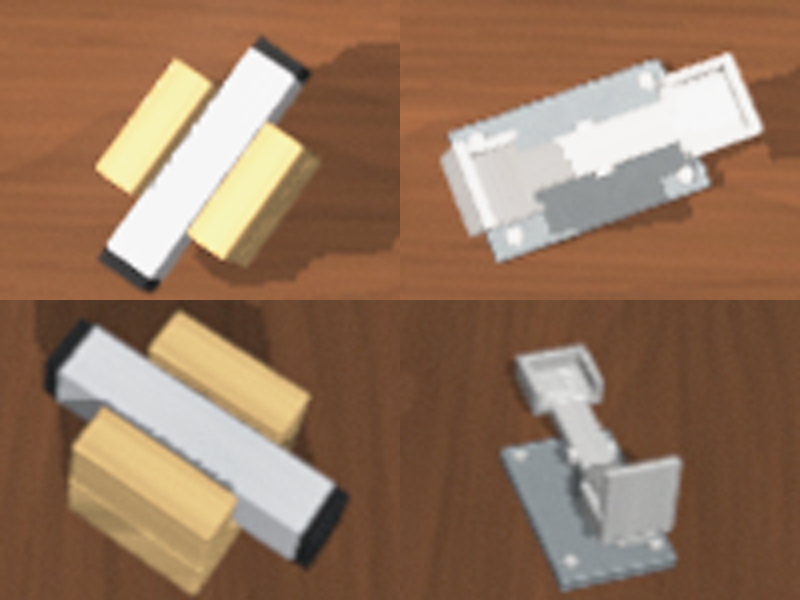

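View pics/side0.png

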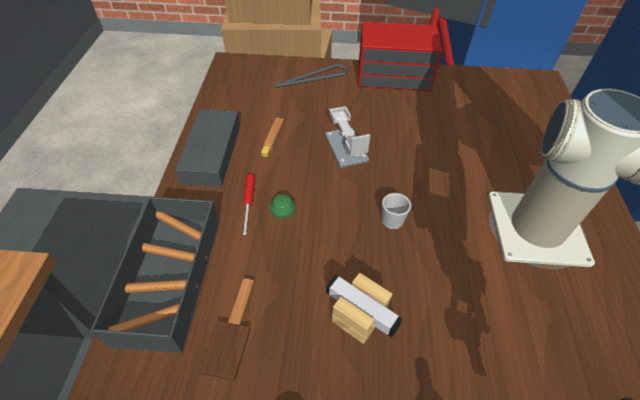

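```bash
cat > geo.py <<'E'
import numpy as np
from scipy.spatial.transform import Rotation as R
from scipy.optimize import least_squares
C={"top":([487.3,325.7,195.1],[325.5,10.4,1283.2],[-2.1343,2.075,-0.2279]),"side":([413.9,322.0,199.3],[533.0,669.2,875.9],[-0.1126,2.948,-1.0534])}
def proj(c,P):
    k,x,r=C[c];p=R.from_rotvec(r).inv().apply(np.atleast_2d(P)-x);return p[:,:2]/p[:,2:]*k[0]+k[1:]
def place(p,L):
    c,s=np.cos(p[2]),np.sin(p[2]);L=np.atleast_2d(np.asarray(L,float));return np.c_[p[0]+c*L[:,0]-s*L[:,1],p[1]+s*L[:,0]+c*L[:,1],L[:,2]]
def ray(c,uv,z):
    k,x,r=C[c];d=R.from_rotvec(r).apply([(uv[0]-k[1])/k[0],(uv[1]-k[2])/k[0],1]);return np.array(x)+d*(z-x[2])/d[2]
E
python3 - <<'E'
from geo import *
T=lambda x,y:(170+x/4,205+y/4)
T2=lambda x,y:(385+x/4,195+y/4)
S=lambda x,y:(315+x/4,270+y/4)
S2=lambda x,y:(300+x/4,95+y/4)
def fit(obs,p0,model):
    f=lambda p:np.concatenate([(proj(c,model(p,l))[0]-uv) for c,uv,l in obs])
    r=least_squares(f,p0,loss="soft_l1");print(np.round(r.x,3));print(np.round(r.fun.reshape(-1,2),1).tolist());return r.x
for n,uv,z in(("rest",(221,245),70),("st",(434,235),12)):print(n,ray("top",uv,z))
# weight: x axis toward far (image up/right) end => world approx
W=[("top",T(262,38),(85,17,70)),("top",T(302,75),(85,-17,70)),("top",T(100,256),(-85,17,70)),("top",T(150,285),(-85,-17,70)),
("side",S(85,320),(85,-17,70)),("side",S(58,362),(85,17,70)),("side",S(345,490),(-85,-17,70)),("side",S(302,535),(-85,17,70))]
c=ray("top",(221,245),70);e=ray("top",T(285,55),70);yaw=np.arctan2(*(e-c)[[1,0]])
fit(W,[c[0],c[1],yaw],place)
Rr=[("top",T(178,58),(42,50,78)),("top",T(95,167),(-42,50,78)),("top",T(133,193),(-42,21,78)),("top",T(265,122),(42,-21,78)),("top",T(303,150),(42,-50,78)),("top",T(190,232),(-42,-21,78)),
("side",S(180,312),(42,-50,78)),("side",S(310,397),(-42,-50,78)),("side",S(105,407),(42,21,78)),("side",S(235,490),(-42,21,78)),("side",S(218,525),(-42,50,78)),("side",S(75,450),(42,50,78))]
fit(Rr,[c[0],c[1],yaw],place)
def m(p,l):
    l=list(l)
    if len(l)==4: # carrier pt, relative to pivot
        t=p[3];x,y,z,_=l;l=[x*np.cos(t)+z*np.sin(t),y,60-x*np.sin(t)+z*np.cos(t)]
    return place(p,l)
c=ray("top",(436,235),12);e=ray("top",T2(75,195),12);yaw=np.arctan2(*(e-c)[[1,0]])
St=[("top",T2(50,130),(75,-45,12)),("top",T2(258,60),(-75,-45,12)),("top",T2(310,185),(-75,45,12)),("top",T2(98,262),(75,45,12)),
("side",S2(103,150),(-75,-45,12)),("side",S2(160,285),(75,-45,12)),("side",S2(277,258),(75,45,12)),
("top",T2(40,155),(94,-26,68,1)),("top",T2(75,235),(94,26,68,1)),("side",S2(207,172),(94,-26,68,1)),("side",S2(281,158),(94,26,68,1)),
("top",T2(332,53),(-97,-26,20,1)),("top",T2(362,132),(-97,26,20,1)),("side",S2(116,55),(-97,-26,20,1)),("side",S2(185,46),(-97,26,20,1))]
fit(St,[c[0],c[1],yaw,0.05],m)
for n,c_,uv,z in(("pot","top",(328,282),70),("glass","top",(333,173),40)):print(n,ray(c_,uv,z))
E
```

```text
rest [459.89090758 274.86900722  70.        ]
st [ 508.30761858 -269.31041206   12.        ]
[460.139 403.658  -0.725]
[[-45.9, -0.1], [-46.6, -0.3], [-55.5, -5.2], [-58.7, -3.0], [1.4, -25.0], [-3.9, -23.9], [2.8, -3.1], [1.7, -0.3]]
[457.51 409.77  -0.57]
[[-53.9, -0.5], [-54.3, -0.1], [-54.6, 0.1], [-53.2, -0.6], [-53.5, -1.1], [-55.5, -0.0], [1.0, -17.7], [5.4, -13.1], [-0.8, -12.3], [4.5, -4.8], [0.1, 0.3], [-2.3, -10.4]]
[ 5.08882e+02 -2.56648e+02  1.93500e+00  2.20000e-02]
[[-1.2, 0.4], [-0.4, -0.5], [-0.3, 0.1], [-0.7, -0.1], [-0.2, -1.1], [0.8, -1.5], [0.6, -0.8], [2.9, -2.8], [2.1, -2.2], [0.4, 0.9], [0.2, 0.8], [-1.2, 0.2], [-0.5, -0.1], [1.0, -0.7], [0.0, -1.4]]
pot [376.53227961   5.72335442  70.        ]
glass [6.61586087e+02 9.87405858e-02 4.00000000e+01]
```

```bash
cat > fit1.py <<'E'
from geo import *
T=lambda x,y:(170+x/4,205+y/4)
S=lambda x,y:(315+x/4,270+(y-300)/4)
def fit(obs,p0,model=place):
    f=lambda p:np.concatenate([(proj(c,model(p,l))[0]-uv) for c,uv,l in obs])
    r=least_squares(f,p0,loss="soft_l1");print(np.round(r.x,3));print(np.round(r.fun.reshape(-1,2),1).tolist());return r.x
W=[("top",T(262,38),(85,17,70)),("top",T(302,75),(85,-17,70)),("top",T(100,256),(-85,17,70)),("top",T(150,285),(-85,-17,70)),
("side",S(85,320),(85,-17,70)),("side",S(58,362),(85,17,70)),("side",S(345,490),(-85,-17,70)),("side",S(302,535),(-85,17,70))]
c=ray("top",(221,245),70);e=ray("top",T(285,55),70);yaw=np.arctan2(*(e-c)[[1,0]])
fit(W,[c[0],c[1],yaw],place)
Rr=[("top",T(178,58),(42,50,78)),("top",T(95,167),(-42,50,78)),("top",T(133,193),(-42,21,78)),("top",T(265,122),(42,-21,78)),("top",T(303,150),(42,-50,78)),("top",T(190,232),(-42,-21,78)),
("side",S(180,312),(42,-50,78)),("side",S(310,397),(-42,-50,78)),("side",S(105,407),(42,21,78)),("side",S(235,490),(-42,21,78)),("side",S(218,525),(-42,50,78)),("side",S(75,450),(42,50,78))]
fit(Rr,[c[0],c[1],yaw],place)
E
python3 fit1.py
python3 -c "
from geo import *
o=R.from_rotvec([-0.408,-3.115,0.002]).as_matrix();print(o)"
```

```text
[460.205 275.967  -0.573]
[[0.0, -1.1], [0.8, -2.8], [-0.8, 0.3], [-2.3, 1.0], [-0.6, -2.4], [-3.1, -1.8], [1.8, -0.2], [4.1, 1.4]]
[460.863 276.79   -0.56 ]
[[-1.0, -0.3], [-0.5, 0.4], [-0.6, 0.4], [0.2, -0.6], [0.1, -1.2], [-1.2, 0.1], [-0.1, -1.9], [0.8, -2.2], [0.2, -1.7], [2.0, 0.4], [-1.4, 2.8], [-0.2, -2.0]]
[[-9.66267644e-01  2.57539934e-01 -1.51373187e-04]
 [ 2.57539917e-01  9.66266833e-01 -1.26428190e-03]
 [-1.79336187e-04 -1.26061933e-03 -9.99999189e-01]]
```

move_arm --steps '[[[0, 0, 0], 0.875, 0], [[0, 0, 0], 0.875, 0], [[0, 0, 0], 0.875, 0], [[0, 0, 0], 0.875, 0], [[-0.967, -0.308, 0.24], 0, 0], [[-0.967, -0.308, 0.24], 0, 0], [[-0.967, -0.308, 0.24], 0, 0], [[-0.967, -0.308, 0.24], 0, 0], [[-0.967, -0.308, 0.24], 0, 0], [[-0.967, -0.308, 0.24], 0, 0], [[-0.967, -0.308, 0.24], 0, 0], [[-0.967, -0.308, 0.24], 0, 0], [[-0.967, -0.308, 0.24], 0, 0], [[-0.967, -0.308, 0.24], 0, 0], [[-0.967, -0.308, 0.24], 0, 0], [[-0.967, -0.308, 0.24], 0, 0], [[-0.967, -0.308, 0.24], 0, 0], [[-0.967, -0.308, 0.24], 0, 0], [[-0.967, -0.308, 0.24], 0, 0], [[0, 0, 0], 0, 0]]'

```text
t: 2.97
ee_pos: [406.8, 309.1, 131.9]
orientation: [-0.882, -3.015, 0.002]
ft_force: [-0.1, 0.9, -0.0]
width: 87.6
grasp_force: 0.0
```

```bash
cat >> geo.py <<'E'
def tool(o): 
    M=R.from_rotvec(o["orientation"]).as_matrix();return np.array(o["ee_pos"]),M
def wproj(d,o,P):
    p,M=tool(o);m=np.array(d["mount"]);K=np.array(d["camera_matrix"])
    q=(np.atleast_2d(P)-p)@M;q=(q-m[:3,3])@m[:3,:3]
    n=np.hypot(q[:,0],q[:,1]);th=np.arctan2(n,q[:,2]);return q[:,:2]/n[:,None]*th[:,None]*K[0,0]+K[:2,2]
def togo(o,x,y,z,yawdeg=None):
    p,M=tool(o);print("yaw",round(np.degrees(np.arctan2(M[1,0],M[0,0])),2),"pos",p.round(1),"units",((np.array([x,y,z])-p)@M/25).round(3))
def info(o): print({k:np.round(o[k],3).tolist() for k in("t","qpos","ee_pos","ft_force","moment","width","grasp_force")})
E
python3 - <<'E'
from workcell import ctrl,cams
from geo import *
import cv2
o=ctrl.get_obs();d=cams.get_image("wrist");im=d["image"][:,:,::-1].copy()
info(o);togo(o,405.6,311.3,41);print(np.round(d["mount"],3).tolist(),d["camera_matrix"][0][0])
for L,col in(([(s*85,t*17,70) for s,t in((1,1),(1,-1),(-1,-1),(-1,1))],(0,0,255)),([(s*42,t*50,78) for s,t in((1,1),(1,-1),(-1,-1),(-1,1))],(0,255,0))):
    P=wproj(d,o,place([460.5,276.5,-.565],L));print(P.round(0).tolist())
    cv2.polylines(im,[P.round().astype(int)],True,col,1)
cv2.imwrite("pics/w1.png",im)
E
```

```text
{'t': 2.967, 'qpos': [0.627, 0.391, 1.944, -0.001, 0.808, -0.374], 'ee_pos': [406.783, 309.134, 131.865], 'ft_force': [-0.08, 0.885, -0.012], 'moment': [-0.018, -0.01, 0.013], 'width': 87.602, 'grasp_force': 0.0}
yaw 147.4 pos [406.8 309.1 131.9] units [0.088 0.052 3.635]
[[-0.0, -0.954, -0.3, 82.586], [1.0, 0.0, -0.001, -0.166], [0.001, -0.3, 0.954, -162.644], [0.0, 0.0, 0.0, 1.0]] 309.70691628693146
[[339.0, 354.0], [305.0, 354.0], [299.0, 189.0], [345.0, 189.0]]
[[377.0, 327.0], [267.0, 327.0], [258.0, 245.0], [386.0, 244.0]]
```

View pics/w1.png

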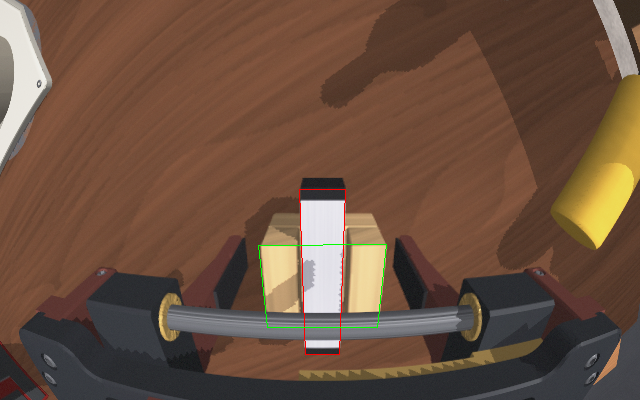

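move_arm --steps '[[[0.09, 0.05, 0.9], 0, 0], [[0, 0, 0.9], 0, 0], [[0, 0, 0.9], 0, 0], [[0, 0, 0.6], 0, 0], [[0, 0, 0.33], 0, 0], [[0, 0, 0], 0, 0.4], [[0, 0, 0], 0, 1], [[0, 0, 0], 0, 1], [[0, 0, 0], 0, 1], [[0, 0, 0], 0, 1], [[0, 0, 0], 0, 1], [[0, 0, 0], 0, 1]]'

```text
t: 4.02
ee_pos: [404.2, 314.3, 42.4]
orientation: [0.878, 3.016, 0.001]
ft_force: [-0.3, 0.5, 0.8]
width: 44.9
grasp_force: 0.0
```

```bash
python3 -c "
from workcell import ctrl
from geo import *
info(ctrl.get_obs())"
```

```text
{'t': 4.017, 'qpos': [0.638, 0.55, 1.975, 0.0, 0.616, -0.367], 'ee_pos': [404.234, 314.279, 42.428], 'ft_force': [-0.325, 0.45, 0.778], 'moment': [-0.019, -0.027, 0.04], 'width': 44.886, 'grasp_force': 0.0}
```

move_arm --steps '[[[0, 0, 0], 0, 1], [[0, 0, 0], 0, 1], [[0, 0, 0], 0, 1], [[0, 0, 0], 0, 1], [[0, 0, 0], 0, 1], [[0, 0, 0], 0, 1]]'

```text
t: 4.52
ee_pos: [403.8, 314.0, 42.0]
orientation: [-0.878, -3.016, 0.0]
ft_force: [-2.2, -1.5, 6.1]
width: 33.6
grasp_force: 29.9
```

move_arm --steps '[[[0, 0, -0.2], 0, 1], [[0, 0, -0.2], 0, 1], [[0, 0, -0.1], 0, 1], [[0, 0, 0], 0, 1], [[0, 0, 0], 0, 1]]'

```text
t: 4.93
ee_pos: [403.9, 314.1, 54.4]
orientation: [0.878, 3.016, 0.0]
ft_force: [0.5, 0.8, -6.3]
width: 33.9
grasp_force: 30.0
```

```bash
python3 - <<'E'
from workcell import ctrl,cams
from geo import *
import cv2
o=ctrl.get_obs();info(o);print(tool(o)[1].T@o["moment"],tool(o)[1].T@o["ft_force"])
d=cams.get_image("side");cv2.imwrite("pics/s1.png",cv2.resize(d["image"][240:370,280:460,::-1],None,fx=4,fy=4,interpolation=2))
E
```

```text
{'t': 4.933, 'qpos': [0.638, 0.528, 1.973, 0.0, 0.641, -0.367], 'ee_pos': [403.943, 314.108, 54.431], 'ft_force': [0.502, 0.822, -6.305], 'moment': [0.204, 0.246, 0.002], 'width': 33.855, 'grasp_force': 29.953}
[-0.0404711   0.31734214 -0.00147851] [0.0171134  0.96302296 6.30519358]
```

View pics/s1.png

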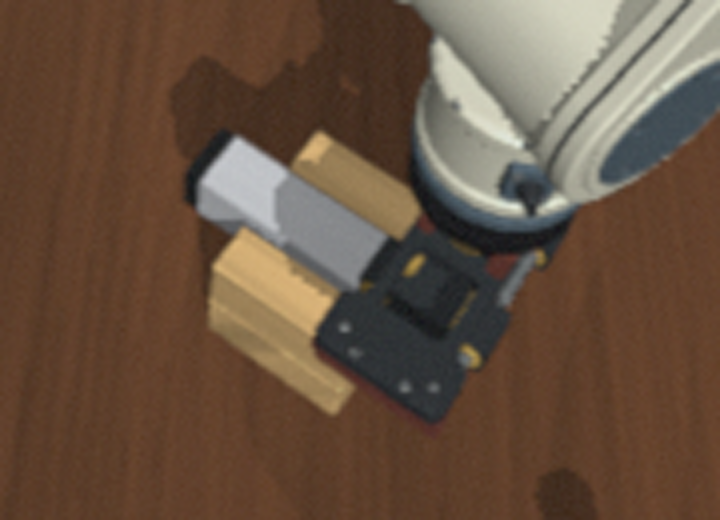

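move_arm --steps '[[[0, 0, -0.4], 0, 1], [[0, 0, -0.5], 0, 1], [[0, 0, -0.6], 0, 1], [[0, 0, -0.6], 0, 1], [[0, 0, -0.6], 0, 1], [[0, 0, -0.5], 0, 1], [[0, 0, -0.3], 0, 1], [[0, 0, 0], 0, 1], [[0, 0, 0], 0, 1], [[0, 0, 0], 0, 1]]'

```text
t: 5.82
ee_pos: [403.4, 313.7, 141.3]
orientation: [-0.878, -3.016, 0.002]
ft_force: [-0.1, -0.1, -6.6]
width: 34.3
grasp_force: 30.0
```

```bash
python3 - <<'E'
from workcell import ctrl,cams
from geo import *
import cv2
for i in range(3):
    d=cams.get_image("side")
    o=ctrl.get_obs();info(o);print(tool(o)[1].T@o["moment"],tool(o)[1].T@o["ft_force"])
cv2.imwrite("pics/s2.png",cv2.resize(d["image"][220:380,280:460,::-1],None,fx=3,fy=3,interpolation=2))
togo(o,520,70,100)
E
```

```text
{'t': 5.867, 'qpos': [0.638, 0.376, 1.938, 0.0, 0.829, -0.367], 'ee_pos': [403.402, 313.689, 141.127], 'ft_force': [-0.618, -0.954, -6.774], 'moment': [0.057, 0.238, -0.032], 'width': 34.0, 'grasp_force': 29.998}
[0.07910497 0.23134552 0.0316988 ] [ 5.58079590e-03 -1.12555866e+00  6.77587497e+00]
{'t': 5.917, 'qpos': [0.638, 0.377, 1.938, 0.0, 0.829, -0.367], 'ee_pos': [403.396, 313.699, 141.076], 'ft_force': [-0.251, -0.259, -6.856], 'moment': [0.127, 0.237, 0.021], 'width': 33.736, 'grasp_force': 29.998}
[ 0.01999445  0.26819494 -0.02169734] [ 0.06872927 -0.34162956  6.8564793 ]
{'t': 5.967, 'qpos': [0.638, 0.377, 1.938, -0.0, 0.829, -0.367], 'ee_pos': [403.502, 313.734, 141.112], 'ft_force': [-0.155, 0.466, -6.767], 'moment': [0.074, 0.241, 0.021], 'width': 33.685, 'grasp_force': 29.998}
[ 0.06634255  0.24299175 -0.02140799] [0.37724104 0.32106536 6.76630628]
yaw 147.56 pos [403.5 313.7 141.1] units [-9.164 -5.725  1.648]
```

View pics/s2.png

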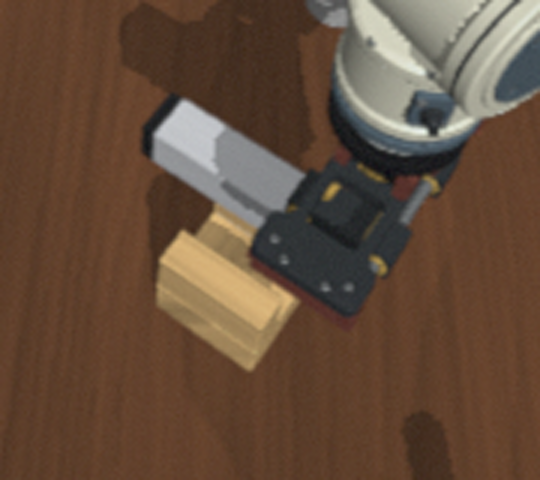

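move_arm --steps '[[[-0.32, -0.255, 0], 0, 1], [[-0.64, -0.511, 0], 0, 1], [[-0.64, -0.511, 0], 0, 1], [[-0.64, -0.511, 0], 0, 1], [[-0.64, -0.511, 0], 0, 1], [[-0.64, -0.511, 0], 0, 1], [[-0.64, -0.511, 0], 0, 1], [[-0.64, -0.511, 0], 0, 1], [[-0.64, -0.511, 0], 0, 1], [[-0.64, -0.511, 0], 0, 1], [[-0.32, -0.255, 0], 0, 1], [[0, 0, 0.5], 0, 1], [[0, 0, 0.9], 0, 1], [[0, 0, 0.9], 0, 1], [[0, 0, 0.9], 0, 1], [[0, 0, 0.7], 0, 1], [[0, 0, 0.4], 0, 1], [[0, 0, 0.2], 0, 1], [[0, 0, 0], 0, 1], [[0, 0, 0], 0, 1]]'

```text
t: 7.63
ee_pos: [470.9, 120.6, 29.8]
orientation: [0.877, 3.016, 0.0]
ft_force: [0.1, 0.0, -5.9]
width: 33.7
grasp_force: 30.0
```

```bash
python3 - <<'E'
from workcell import ctrl,cams
from geo import *
import cv2
d=cams.get_image("side")
o=ctrl.get_obs();info(o);print(tool(o)[1].T@o["moment"],tool(o)[1].T@o["ft_force"])
print(proj("side",[o["ee_pos"]]))
u,v=proj("side",[o["ee_pos"]])[0].astype(int)
cv2.imwrite("pics/s3.png",cv2.resize(d["image"][v-80:v+60,u-100:u+80,::-1],None,fx=4,fy=4,interpolation=2))
E
```

```text
{'t': 7.683, 'qpos': [0.226, 0.551, 2.033, -0.0, 0.557, -0.778], 'ee_pos': [471.236, 120.669, 30.186], 'ft_force': [-0.125, -0.47, -6.671], 'moment': [0.099, 0.23, -0.045], 'width': 34.135, 'grasp_force': 29.999}
[0.03967537 0.24684701 0.04504923] [-0.13928051 -0.4705348   6.67085465]
[[358.07505984 247.53258719]]
```

View pics/s3.png

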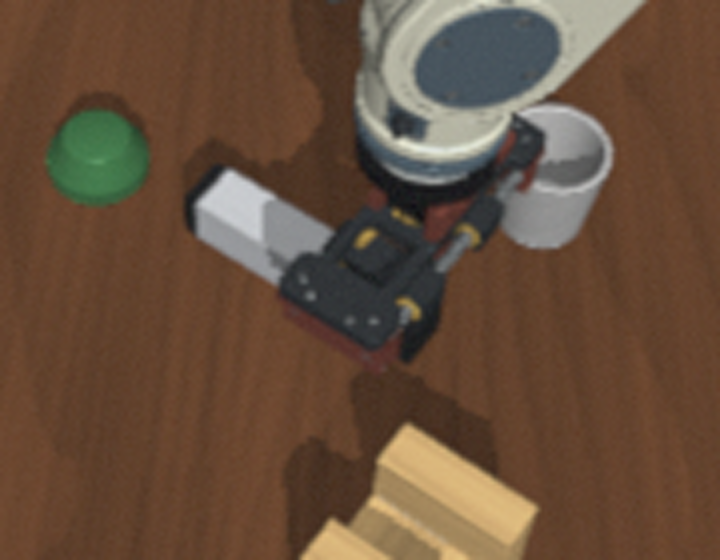

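move_arm --steps '[[[0, 0, 0.3], 0, 1], [[0, 0, 0.2], 0, 1], [[0, 0, 0.12], 0, 1], [[0, 0, 0.1], 0, 1], [[0, 0, 0.1], 0, 1], [[0, 0, 0.1], 0, 1], [[0, 0, 0.05], 0, 1], [[0, 0, 0], 0, 1], [[0, 0, 0], 0, 1]]'

```text
t: 8.43
ee_pos: [470.5, 120.5, 6.1]
orientation: [0.877, 3.016, 0.0]
ft_force: [-4.3, -1.3, 8.7]
width: 33.8
grasp_force: 30.0
```

Pressing on the bench (+9 N): it is down. Release, back up.

move_arm --steps '[[[0, 0, 0], 0, 0.7], [[0, 0, 0], 0, 0.5], [[0, 0, 0], 0, 0.2], [[0, 0, 0], 0, 0], [[0, 0, 0], 0, 0], [[0, 0, 0], 0, 0], [[0, 0, -0.6], 0, 0], [[0, 0, -0.8], 0, 0], [[0, 0, -0.8], 0, 0], [[0, 0, -0.8], 0, 0], [[0, 0, -0.4], 0, 0], [[0, 0, 0], 0, 0], [[0, 0, 0], 0, 0]]'

```text
t: 9.52
ee_pos: [470.7, 120.5, 90.2]
orientation: [0.877, 3.016, 0.001]
ft_force: [0.9, -0.8, -0.9]
width: 87.6
grasp_force: 0.0
```

```bash
python3 - <<'E'
from workcell import ctrl,cams
from geo import *
import cv2
o=ctrl.get_obs();info(o)
d=cams.get_image("wrist");im=d["image"][:,:,::-1].copy()
pose=[471-.844*-68,120.6-.536*68,-.566];print(pose)
P=wproj(d,o,place(pose,[(s*85,t*17,34) for s,t in((1,1),(1,-1),(-1,-1),(-1,1))]));print(P.round(1).tolist())
cv2.polylines(im,[P.round().astype(int)],True,(0,0,255),1)
P=wproj(d,o,place(pose,[(s*85,t*17,34) for s,t in((1,1),(1,-1),(-1,-1),(-1,1))]))
u,v=P.mean(0).astype(int)
cv2.imwrite("pics/w2.png",cv2.resize(im[150:400,220:420],None,fx=2.4,fy=2.4,interpolation=2))
E
```

```text
{'t': 9.517, 'qpos': [0.226, 0.434, 2.018, 0.0, 0.688, -0.778], 'ee_pos': [470.684, 120.526, 90.222], 'ft_force': [0.864, -0.789, -0.872], 'moment': [-0.013, 0.032, -0.023], 'width': 87.585, 'grasp_force': 0.0}
[528.392, 84.15199999999999, -0.566]
[[337.6, 361.8], [303.4, 361.8], [297.6, 197.7], [343.6, 197.7]]
```

View pics/w2.png

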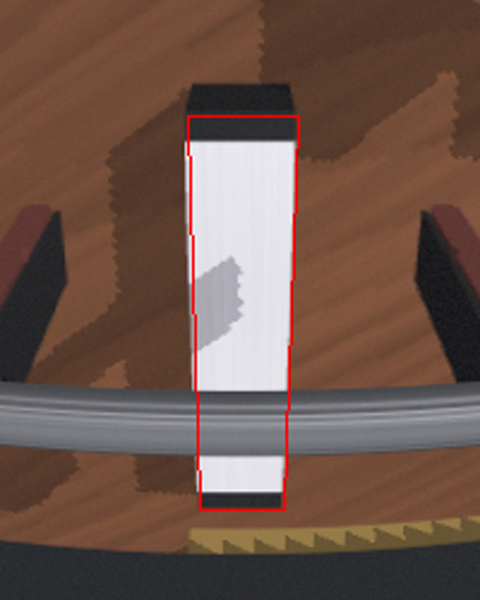

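move_arm --steps '[[[-0.5, 0, 0], 0, 0], [[-0.9, 0, 0], 0, 0], [[-0.9, 0, 0], 0, 0], [[-0.42, 0, 0], 0, 0], [[0, 0, 0.5], 0, 0], [[0, 0, 0.8], 0, 0], [[0, 0, 0.9], 0, 0], [[0, 0, 0.7], 0, 0], [[0, 0, 0.46], 0, 0], [[0, 0, 0], 0, 0.3], [[0, 0, 0], 0, 1], [[0, 0, 0], 0, 1], [[0, 0, 0], 0, 1], [[0, 0, 0], 0, 1], [[0, 0, 0], 0, 1], [[0, 0, 0], 0, 1], [[0, 0, 0], 0, 1], [[0, 0, 0], 0, 1], [[0, 0, 0], 0, 1], [[0, 0, 0], 0, 1]]'

```text
t: 11.23
ee_pos: [528.0, 84.0, 6.5]
orientation: [0.877, 3.016, 0.0]
ft_force: [-0.8, -0.1, 4.9]
width: 34.0
grasp_force: 30.0
```

```bash
python3 - <<'E'
from workcell import ctrl
from geo import *
o=ctrl.get_obs();info(o);togo(o,470.8,120.5,6)
E
```

```text
{'t': 11.233, 'qpos': [0.136, 0.637, 1.928, -0.0, 0.576, -0.869], 'ee_pos': [527.976, 84.028, 6.467], 'ft_force': [-0.849, -0.072, 4.903], 'moment': [-0.042, 0.17, 0.045], 'width': 34.017, 'grasp_force': 30.0}
yaw 147.57 pos [528.   84.    6.5] units [2.713 0.005 0.018]
```

move_arm --steps '[[[0, 0, -0.3], 0, 1], [[0, 0, -0.6], 0, 1], [[0, 0, -0.9], 0.5, 1], [[0, 0, -0.9], 0.8, 1], [[0, 0, -0.9], 0.8, 1], [[0, 0, -0.9], 0.8, 1], [[0, 0, -0.9], 0.8, 1], [[0, 0, -0.9], 0.8, 1], [[0, 0, -0.6], 0.8, 1], [[0, 0, -0.3], 0.8, 1], [[0, 0, 0], 0.8, 1], [[0, 0, 0], 0.43, 1], [[0, 0, 0], 0, 1]]'

```text
t: 12.32
ee_pos: [526.8, 83.8, 185.8]
orientation: [-1.782, -2.586, 0.002]
ft_force: [0.8, 0.1, -6.8]
width: 33.9
grasp_force: 30.0
```

move_arm --steps '[[[-0.4, -0.28, 0], 0, 1], [[-0.85, -0.6, 0], 0, 1], [[-0.85, -0.6, 0], 0, 1], [[-0.85, -0.6, 0], 0, 1], [[-0.85, -0.6, 0], 0, 1], [[-0.85, -0.6, 0], 0, 1], [[-0.85, -0.6, 0], 0, 1], [[-0.85, -0.6, 0], 0, 1], [[-0.85, -0.6, 0], 0, 1], [[-0.85, -0.6, 0], 0, 1], [[-0.85, -0.6, 0], 0, 1], [[-0.85, -0.6, 0], 0, 1], [[-0.85, -0.6, 0], 0, 1], [[-0.85, -0.6, 0], 0, 1], [[-0.85, -0.6, 0], 0, 1], [[-0.4, -0.28, 0], 0, 1], [[0, 0, 0], 0, 1], [[0, 0, 0], 0, 1], [[0, 0, 0], 0, 1]]'

```text
t: 13.9
ee_pos: [431.4, -291.7, 185.8]
orientation: [-1.78, -2.587, -0.001]
ft_force: [0.1, 0.5, -6.8]
width: 33.9
grasp_force: 30.0
```

```bash
python3 - <<'E'
from workcell import ctrl,cams
from geo import *
import cv2,pickle
o=ctrl.get_obs();info(o);print(tool(o)[1].T@o["moment"],o["ft_force"])
d=cams.get_image("wrist");pickle.dump((o,d),open("w3.pkl","wb"))
im=d["image"][:,:,::-1].copy()
p=[508.9,-256.6,1.935,.022]
def m(l):
    x,y,z=l;t=p[3];return place(p,[x*np.cos(t)+z*np.sin(t),y,60-x*np.sin(t)+z*np.cos(t)])[0]
for L,c in(([(94,-26,68),(94,26,68)],(0,0,255)),([(-94,-26,20),(-94,26,20)],(0,0,255)),([(s*91,t*21,22) for s,t in((1,1),(1,-1),(-1,-1),(-1,1))],(0,255,0))):
    P=wproj(d,o,[m(l) for l in L]);print(P.round(1).tolist());cv2.polylines(im,[P.round().astype(int)],True,c,1)
P=wproj(d,o,place(p,[(s*75,t*45,12) for s,t in((1,1),(1,-1),(-1,-1),(-1,1))]));print(P.round(1).tolist());cv2.polylines(im,[P.round().astype(int)],True,(255,0,0),1)
P=wproj(d,o,place(p,[(x,y,12) for x in(-75,0,75) for y in(-45,45)]));lo=P.min(0).astype(int)
x0=max(0,min(lo[0]-70,640-266));y0=max(0,min(lo[1]-60,200))
print(x0,y0);cv2.imwrite("pics/w3.png",cv2.resize(im[y0:y0+200,x0:x0+266],None,fx=3,fy=3,interpolation=2))
E
```

```text
{'t': 13.9, 'qpos': [-0.618, 0.321, 1.888, 0.0, 0.934, -0.983], 'ee_pos': [431.427, -291.734, 185.79], 'ft_force': [0.081, 0.51, -6.77], 'moment': [-0.23, -0.046, 0.027], 'width': 33.933, 'grasp_force': 30.0}
[ 0.03881578 -0.23160331 -0.02718586] [ 0.08112194  0.50964289 -6.77031072]
[[466.4, 90.9], [402.2, 84.8]]
[[425.7, 280.8], [377.8, 283.0]]
[[394.1, 93.1], [438.9, 96.4], [422.2, 279.6], [383.2, 281.4]]
[[357.3, 109.9], [435.9, 113.8], [425.1, 237.6], [353.5, 238.9]]
283 49
```

View pics/w3.png

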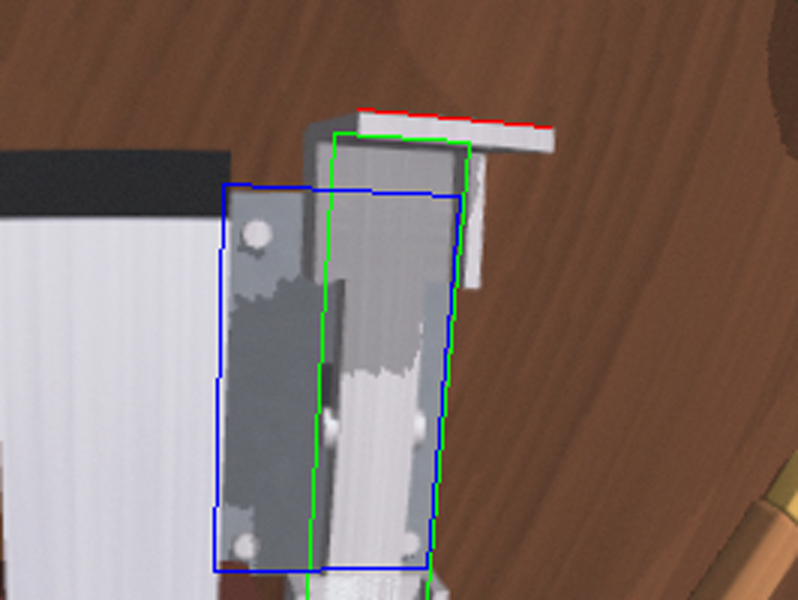

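```bash
cat > fit2.py <<'E'
from geo import *
import cv2,pickle
o,d=pickle.load(open("w3.pkl","rb"))
def carr(p,L):
    L=np.array(L,float);t=p[3];x,z=L[:,0],L[:,2]
    return place(p,np.c_[x*np.cos(t)+z*np.sin(t),L[:,1],60-x*np.sin(t)+z*np.cos(t)])
def seg(a,b): return np.linspace(a,b,40)
cs=[seg((97,-26,68),(97,26,68)),seg((91,-26,68),(91,26,68)),seg((91,-26,68),(97,-26,68)),seg((91,26,68),(97,26,68)),
    *[seg((88,y,22),(50,y,22)) for y in(-26,-21,26,21)],*[seg((-88,y,22),(-50,y,22)) for y in(-26,-21,26,21)],
    seg((-97,-26,20),(-97,26,20)),seg((-91,-21,20),(-91,21,20))]
bs=[seg((75,-45,12),(75,45,12)),seg((75,45,12),(-75,45,12)),seg((-75,45,12),(-75,-45,12)),seg((-75,-45,12),(75,-45,12))]
ims={"wrist":d["image"],"top":cv2.imread("pics/top0.png")[:,:,::-1],"side":cv2.imread("pics/side0.png")[:,:,::-1]}
D={}
for k,im in ims.items():
    g=cv2.cvtColor(np.ascontiguousarray(im),cv2.COLOR_RGB2GRAY);e=cv2.Canny(g,40,110)
    if k=="wrist": e[:, :362]=0
    D[k]=cv2.distanceTransform(255-e,cv2.DIST_L2,5)
pr={"wrist":lambda P:wproj(d,o,P),"top":lambda P:proj("top",P),"side":lambda P:proj("side",P)}
def f(p,views):
    P=np.vstack([carr(p,s) for s in cs]+[place(p,s) for s in bs]);out=[]
    for k in views:
        uv=pr[k](P).astype(np.float32);r=cv2.remap(D[k],uv[:,0].copy(),uv[:,1].copy(),1,borderValue=5)[:,0]
        if k=="wrist": r=np.where(uv[:,0]<366,2,r)
        out.append(np.minimum(r,4))
    return np.concatenate(out)
if __name__=="__main__":
  for views in(("wrist",),("top","side"),("wrist","top","side")):
    best=None
    for s in range(40):
        rng=np.random.default_rng(s);p0=np.array([508.9,-256.6,1.935,.022])+rng.normal(0,1,4)*[3,3,.02,.03]
        r=least_squares(f,p0,args=(views,),loss="soft_l1",f_scale=.7,diff_step=1e-4,x_scale=[1,1,.01,.02])
        if best is None or r.cost<best.cost:best=r
    print(views,best.x.round(3),round(best.cost,1),np.median(f(best.x,views)).round(2),round(.5*np.sum(f([508.9,-256.6,1.935,.022],views)**2),0))
E
python3 fit2.py
```

```text
('wrist',) [ 5.09206e+02 -2.56964e+02  1.95200e+00 -2.80000e-02] 384.6 0.53 1778.0
('top', 'side') [ 5.10195e+02 -2.57522e+02  1.94500e+00 -1.10000e-02] 489.9 0.68 1042.0
('wrist', 'top', 'side') [ 5.09675e+02 -2.57977e+02  1.94700e+00 -1.10000e-02] 889.9 0.69 2820.0
```

```bash
python3 - <<'E'
from workcell import ctrl
from geo import *
o=ctrl.get_obs();p,M=tool(o);a=np.degrees(np.arctan2(M[1,0],M[0,0]));da=111.6-a
print(a,"turn units",-da/5)
o["orientation"]=(R.from_euler("z",da,degrees=True)*R.from_rotvec(o["orientation"])).as_rotvec()
togo(o,509.7,-258.1,110)
E
```

```text
110.95995254168734 turn units -0.1280094916625302
yaw 111.6 pos [ 431.7 -291.5  185.9] units [0.091 3.395 3.035]
```

move_arm --steps '[[[0, 0, 0], -0.13, 1], [[0.09, 0.4, 0], 0, 1], [[0, 0.7, 0], 0, 1], [[0, 0.8, 0], 0, 1], [[0, 0.7, 0], 0, 1], [[0, 0.5, 0], 0, 1], [[0, 0.3, 0], 0, 1], [[0, 0, 0], 0, 1], [[0, 0, 0], 0, 1], [[0, 0, 0], 0, 1]]'

```text
t: 14.78
ee_pos: [509.3, -259.2, 185.9]
orientation: [-1.766, -2.597, 0.001]
ft_force: [-0.3, 0.1, -6.7]
width: 33.6
grasp_force: 30.0
```

```bash
python3 - <<'E'
from workcell import ctrl
from geo import *
o=ctrl.get_obs();info(o);togo(o,509.7,-258.1,74.5)
E
```

```text
{'t': 14.783, 'qpos': [-0.491, 0.392, 1.778, -0.0, 0.973, -0.867], 'ee_pos': [509.338, -259.156, 185.881], 'ft_force': [-0.315, 0.085, -6.683], 'moment': [-0.244, -0.001, -0.039], 'width': 33.553, 'grasp_force': 30.0}
yaw 111.56 pos [ 509.3 -259.2  185.9] units [0.031 0.033 4.455]
```

move_arm --steps '[[[0.03, 0.03, 0.3], 0, 1], [[0, 0, 0.6], 0, 1], [[0, 0, 0.6], 0, 1], [[0, 0, 0.6], 0, 1], [[0, 0, 0.6], 0, 1], [[0, 0, 0.5], 0, 1], [[0, 0, 0.3], 0, 1], [[0, 0, 0.2], 0, 1], [[0, 0, 0], 0, 1], [[0, 0, 0], 0, 1], [[0, 0, 0], 0, 1]]'

```text
t: 15.7
ee_pos: [511.1, -258.5, 94.4]
orientation: [1.766, 2.597, 0.0]
ft_force: [0.3, -0.5, -6.8]
width: 33.9
grasp_force: 30.0
```

```bash
python3 - <<'E'
from workcell import ctrl,cams
from geo import *
import cv2
o=ctrl.get_obs();info(o);togo(o,509.7,-258.1,74.5)
d=cams.get_image("wrist")
w=cv2.resize(d["image"][150:400,180:460,::-1],(400,357),interpolation=2)
s=cams.get_image("side")["image"][80:180,290:402,::-1];s=cv2.resize(s,(400,357),interpolation=2)
cv2.imwrite("pics/w4.png",np.hstack([w,s]))
for i in range(2): print(ctrl.get_obs()["ft_force"])
E
```

```text
{'t': 15.7, 'qpos': [-0.489, 0.524, 1.826, -0.0, 0.79, -0.865], 'ee_pos': [511.104, -258.546, 94.376], 'ft_force': [0.291, -0.463, -6.788], 'moment': [-0.227, -0.07, 0.003], 'width': 33.863, 'grasp_force': 30.0}
yaw 111.56 pos [ 511.1 -258.5   94.4] units [ 0.038 -0.046  0.795]
[ 0.47168431  0.38935204 -7.03425729]
[ 0.47168431  0.38935204 -7.03425729]
```

View pics/w4.png

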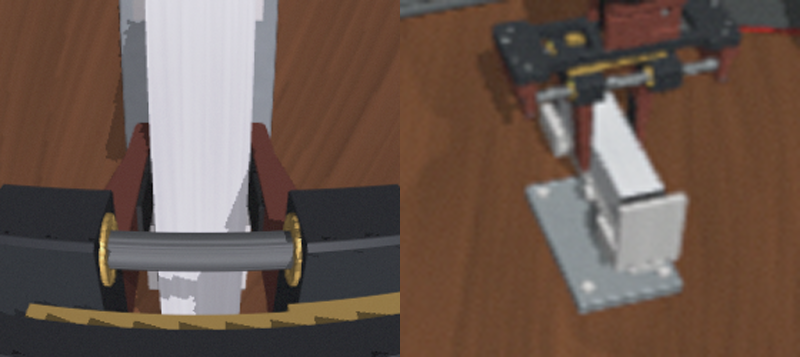

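move_arm --steps '[[[0.04, -0.05, 0], 0, 1], [[0, 0, 0.1], 0, 1], [[0, 0, 0.1], 0, 1], [[0, 0, 0.1], 0, 1], [[0, 0, 0.1], 0, 1], [[0, 0, 0.1], 0, 1], [[0, 0, 0.08], 0, 1], [[0, 0, 0.08], 0, 1], [[0, 0, 0], 0, 1], [[0, 0, 0], 0, 1]]'

```text
t: 16.63
ee_pos: [509.0, -257.7, 77.0]
orientation: [-1.767, -2.597, 0.0]
ft_force: [-0.1, 0.8, -6.4]
width: 34.2
grasp_force: 30.0
```

move_arm --steps '[[[0, 0, 0.05], 0, 1], [[0, 0, 0.04], 0, 1], [[0, 0, 0], 0, 1], [[0, 0, 0], 0, 1]]'

```text
t: 16.97
ee_pos: [509.0, -257.7, 74.9]
orientation: [-1.767, -2.598, 0.0]
ft_force: [1.1, 0.1, -6.4]
width: 33.9
grasp_force: 30.0
```

```bash
python3 - <<'E'
from workcell import ctrl
from geo import *
o=ctrl.get_obs();info(o);togo(o,509.7,-258.1,74.5);print(tool(o)[1].T@o["moment"])
E
```

```text
{'t': 16.967, 'qpos': [-0.49, 0.553, 1.836, -0.0, 0.752, -0.866], 'ee_pos': [509.023, -257.726, 74.914], 'ft_force': [1.088, 0.079, -6.43], 'moment': [-0.276, -0.04, -0.01], 'width': 33.924, 'grasp_force': 30.0}
yaw 111.56 pos [ 509.  -257.7   74.9] units [-0.024  0.02   0.017]
[ 0.06410483 -0.27191571  0.01050844]
```

move_arm --steps '[[[0, 0, 0.04], 0, 1], [[0, 0, 0.04], 0, 1], [[0, 0, 0], 0, 1], [[0, 0, 0], 0, 1]]'

```text
t: 17.3
ee_pos: [509.2, -257.8, 74.4]
orientation: [1.766, 2.597, 0.0]
ft_force: [-3.7, 1.7, 9.3]
width: 33.8
grasp_force: 30.0
```

move_arm --steps '[[[0, 0, -0.02], 0, 0.62], [[0, 0, 0], 0, 0.6], [[0, 0, 0], 0, 0.58], [[0, 0, 0], 0, 0.56], [[0, 0, 0], 0, 0.54], [[0, 0, 0], 0, 0.52], [[0, 0, 0], 0, 0.5], [[0, 0, 0], 0, 0.45], [[0, 0, 0], 0, 0.4], [[0, 0, 0], 0, 0.2], [[0, 0, 0], 0, 0], [[0, 0, 0], 0, 0], [[0, 0, 0], 0, 0], [[0, 0, 0], 0, 0]]'

```text
t: 18.47
ee_pos: [509.1, -257.8, 73.4]
orientation: [1.767, 2.598, -0.0]
ft_force: [0.7, -0.0, -0.7]
width: 82.4
grasp_force: 0.0
```

move_arm --steps '[[[0, 0, -0.3], 0, 0], [[0, 0, -0.6], 0, 0], [[0, 0, -0.9], 0, 0], [[0, 0, -0.9], 0, 0], [[0, 0, -0.9], 0, 0], [[0, 0, -0.9], 0, 0], [[0, 0, -0.9], 0, 0], [[0, -0.4, 0], 0, 0], [[0, -0.8, 0], 0, 0], [[0, -0.8, 0], 0, 0], [[0, -0.8, 0], 0, 0], [[0, -0.8, 0], 0, 0], [[0, -0.4, 0], 0, 0], [[0, 0, 0], 0, 0], [[0, 0, 0], 0, 0]]'

```text
t: 19.72
ee_pos: [416.0, -294.7, 208.5]
orientation: [1.768, 2.596, 0.0]
ft_force: [-0.5, 0.1, -0.1]
width: 87.4
grasp_force: 0.0
```

```bash
cat > chk.py <<'E'
from workcell import ctrl,cams
from geo import *
import cv2
o=ctrl.get_obs();info(o);d=cams.get_image("wrist")
for c in("top","side","wrist"):
    if c!="wrist":cams.get_image(c)
    for t in("weight","carrier","stand"):print(c,t,[(round(float(r["p"]),2),np.round(r["rect"]).tolist()) for r in cams.boxes_of(c,t)[:2]])
p=[509.5,-257.6,1.948]
def pts(t):
    L=np.array([(x,y,z) for x in(-85,85) for y in(-17,17) for z in(42,)],float);x,z=L[:,0],L[:,2]
    return place(p,np.c_[x*np.cos(t)+z*np.sin(t),L[:,1],60-x*np.sin(t)+z*np.cos(t)])
for t in(0,.15,.3):
  for c,q in(("top",proj("top",pts(t))),("side",proj("side",pts(t))),("wrist",wproj(d,o,pts(t)))):
    a,b=q.min(0),q.max(0);print(t,c,np.r_[(a+b)/2,b-a].round().tolist())
E
python3 chk.py
```

```text
{'t': 19.717, 'qpos': [-0.64, 0.273, 1.894, 0.0, 0.974, -1.015], 'ee_pos': [415.982, -294.663, 208.502], 'ft_force': [-0.541, 0.127, -0.08], 'moment': [-0.05, 0.02, 0.016], 'width': 87.41, 'grasp_force': 0.0}
top weight [(0.97, [430.0, 230.0, 65.0, 38.0])]
top carrier [(0.9, [430.0, 233.0, 78.0, 51.0])]
top stand [(0.96, [431.0, 234.0, 81.0, 54.0])]
side weight [(0.81, [349.0, 130.0, 28.0, 49.0])]
side carrier [(0.53, [352.0, 130.0, 36.0, 55.0])]
side stand [(0.73, [347.0, 137.0, 42.0, 60.0])]
wrist weight [(0.63, [422.0, 182.0, 48.0, 172.0])]
wrist carrier [(0.8, [423.0, 182.0, 68.0, 206.0])]
wrist stand [(0.88, [412.0, 178.0, 94.0, 205.0]), (0.37, [421.0, 184.0, 48.0, 175.0])]
0 top [437.0, 229.0, 70.0, 37.0]
0 side [349.0, 122.0, 31.0, 40.0]
0 wrist [425.0, 192.0, 49.0, 171.0]
0.15 top [435.0, 230.0, 71.0, 38.0]
0.15 side [350.0, 124.0, 31.0, 46.0]
0.15 wrist [424.0, 189.0, 40.0, 177.0]
0.3 top [433.0, 231.0, 71.0, 38.0]
0.3 side [351.0, 125.0, 30.0, 52.0]
0.3 wrist [424.0, 187.0, 35.0, 178.0]
```

```bash
python3 - <<'E'
import fit2
from fit2 import *
from workcell import ctrl,cams
o=ctrl.get_obs();d=cams.get_image("wrist");ims={"wrist":d["image"],"top":cams.get_image("top")["image"],"side":cams.get_image("side")["image"]}
for k,im in ims.items():
    g=cv2.cvtColor(np.ascontiguousarray(im),cv2.COLOR_RGB2GRAY);D[k]=cv2.distanceTransform(255-cv2.Canny(g,40,110),cv2.DIST_L2,5)
pr["wrist"]=lambda P:wproj(d,o,P)
def ws(x0): return [seg((x0+a*85,b*17,42),(x0+c*85,e*17,42)) for a,b,c,e in((1,1,1,-1),(-1,1,-1,-1),(1,1,-1,1),(1,-1,-1,-1))]
for k in pr:
  res=[]
  for t in np.arange(-.32,.34,.02):
    for x0 in(0,3,5):
      P=np.vstack([carr([509.5,-257.6,1.948,t],s) for s in cs[:4]+cs[-2:]+ws(x0)]);uv=pr[k](P).astype(np.float32)
      res.append((np.minimum(cv2.remap(D[k],uv[:,0].copy(),uv[:,1].copy(),1),4).mean().round(2),round(t,2),x0))
  print(k,sorted(res)[:4])
E
```

```text
wrist [(np.float32(1.33), np.float64(0.28), 3), (np.float32(1.34), np.float64(0.28), 0), (np.float32(1.35), np.float64(0.26), 3), (np.float32(1.42), np.float64(0.26), 0)]
top [(np.float32(0.87), np.float64(0.28), 3), (np.float32(0.88), np.float64(0.3), 3), (np.float32(0.9), np.float64(0.28), 0), (np.float32(0.9), np.float64(0.28), 5)]
side [(np.float32(0.68), np.float64(0.3), 0), (np.float32(0.68), np.float64(0.3), 3), (np.float32(0.7), np.float64(0.28), 3), (np.float32(0.73), np.float64(0.32), 0)]
```

Every view puts the tilt at about 0.28–0.30, the plate-end stop, and the robot is clear of everything.

```bash
python3 -c "
from workcell import ctrl
print(ctrl.close_job())"
```

```text
the job is handed in; nothing more can be done
None
```

The weight is in the carrier with its heavy end at the tall plate; three camera views put the tilt at about 0.28–0.30 rad, so that end is fully down, and the job was handed in at about 20 s.

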